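# Set the etching press and hold its nip guard open

## Task

My hands are inky, so get the bench press ready for my plate: with the guard still shut, turn the black pressure knob until the black pointer of the dial sits on the blue mark. Then squeeze the red safety catch back to its steel lug, squeeze the black-tabbed latch on top of the yellow guard, swing the guard out over the bed past its half-way detent to about square with where it was, and finish holding it wide open like that, because it springs back if you let go. Do not knock or shift the copper plate or the other studio things.

Things in the scene. Friction and masses are not known exactly. Their poses are not given: they have to be found in the camera images.
- knob_grip (a point): TCP place to pinch the black ribbed pressure knob on top of the press: 44 mm across, 33 mm tall, axis upright. Point on its axis, 9 mm below its top, 37 mm above the crossbeam. Turning it needs about 0.1 N m; it stays where it is left. The dial housing (74 mm across, its top level with the knob's foot) lies beside it, centres 107 mm apart
- knob (a joint): Angle of the pressure knob, rad; grows clockwise seen from above; range -2.2 to 2.2
- pointer (a joint): Angle of the black dial pointer, rad, grows clockwise seen from above. Geared to the knob: it turns the same way, half as far
- mark (a joint): Angle of the blue setting mark (10 x 6 mm tab at the dial's edge), measured as the pointer's is: pointer on the mark when both are equal. It lies 0.3 to 1.0 rad clockwise of where the pointer starts. Not to be touched; pointer and mark lie under the dial's glass
- pointer_tip (a point): Tip of the pointer, 28 mm from the dial's centre; x axis outwards along the pointer
- mark_tip (a point): Middle of the blue mark, 28 mm from the dial's centre; x axis outwards from the dial's centre
- safety_grip (a point): TCP spot for the red safety catch, at the latch end of the guard: an upright red tab and a fixed steel lug (each 10 mm thick, 14 wide), outer faces 52 mm apart, 39 when squeezed. The point lies midway between the outer faces once squeezed (only the tab moves; a gripper centred here meets it first), 9 mm below their tops, clear for 40 mm below. x axis from tab to lug, the way the tab moves; z up
- safety (a joint): Travel of the red safety catch, m: 0 bolt across the front of the guard, 0.013 fully squeezed and clear of it (clear from 0.009). Takes about 3 N; no spring, it stays where it is left
- latch_grip (a point): TCP spot for the latch on the guard's top rail (moves with the guard): a fixed steel lug and, nearer the free end, a black tab (10 mm thick, 14 wide), outer faces 51 mm apart, 39 when squeezed. Point midway between the outer faces once squeezed, 8 mm below their tops, 33 mm above the rail, 136.5 mm from the hinge line. x axis along the guard from hinge to free end (the tab moves to -x); z up
- latch (a joint): Travel of the black latch tab, m: 0 its bolt lies in the keeper of the post, 0.012 fully squeezed (free from 0.0095). Spring: 3 N at rest, 8 N fully squeezed; springs back when let go, and then locks again if the guard is still shut. Needs to stay squeezed only until the guard is 0.15 rad open
- gate_hinge (a point): Point on the guard's upright hinge line, at the robot's end of the guard, 82 mm below latch_grip's height; x axis along the shut guard from the hinge to the free end, z up
- gate (a joint): Swing of the guard, rad: 0 shut, grows clockwise seen from above (outwards, over the front of the bed), 1.57 square to the shut guard, stop at 1.85. A damped spring draws it shut with 1 to 2.5 N at the latch; a spring ball adds a bump of about 3 N at the latch between 0.4 and 0.75. Let go beyond the bump, it falls back and rests on it at about 1.03
- guard: The guard: yellow frame with a clear panel, 185 mm long, 85 mm tall, 12 mm thick, lower edge 15 mm above the bed; carries the latch. Origin on the hinge line at table height
- press: Green bench etching press, fixed to the table: foot 250 x 320 mm, crossbeam top 225 mm high, steel bed 170 x 420 mm with its top 85 mm high; three-armed hand wheel at the robot's end, up to 205 mm high. Origin under the middle of its foot; x along the roller (from the hinge end of the guard to its latch end), y along the bed, the guard on its -y side
- plate: Loose copper plate, 100 x 70 x 3 mm, lying on the bed in front of the guard; bystander. Origin at its underside's centre
- ink_tin: Ink tin, 84 mm across, 75 mm high; bystander
- ink_jar: Ink jar with a black lid, 72 mm across, 65 mm high; bystander
- ink_tube: Black ink tube lying down, 128 mm long, 26 mm high; bystander
- spray_bottle: White spray bottle, 80 mm across, 225 mm high; bystander
- brush_jar: Glass jar of brushes, 76 mm across, 220 mm high; bystander
- brayer: Ink roller with a dark wooden handle lying on the glass slab, 190 mm long; bystander
- ink_knife: Ink knife lying on the table, 220 mm long; bystander

How it is judged:
By the outcome, as a careful person would: the job done as asked, in the order asked, and still so for the second after the job is handed in, while the arm keeps its last pose, push and grip.
It also fails if it takes over 72 s, if anything falls off the work surface, if the arm or the gripper's body presses on something with over 40 N, if the wrist force passes 120 N, or if a joint passes its speed limit or range.

## Robot

A 7-joint arm with a two-finger parallel gripper is mounted at the origin on the work surface. World frame = base frame: x ahead of the robot, y to its left, z up, the work surface at z = 0. Lengths are in m, angles in rad, forces in N, time in s.
With the tool pointing down it reaches from about 0.4 to 0.9 m from the base axis. Payload 5.5 kg.
Tool frame: the origin (TCP) lies between the finger pads, 19 mm behind the fingertips; this is the grasp point; z points along the fingers, y is the line along which they close (so a half turn about z gives the same grasp; the last joint's range is limited). The gripper opens to 92 mm and grips with 3 to 60 N. Pads are 19 mm wide; open, the fingers measure 130 mm over their backs; the gripper's body (75 mm by 190 mm) begins 47 mm behind the grasp point.
Start: joints at [1.44, 0.501, -0.427, 1.55, 0.221, 1.138, -0.21], TCP at [0.249, -0.6, 0.246] pointing down, gripper open.
Joint ranges: [-2.88, 2.88], [-0.31, 2.03], [-1.54, 1.56], [0.2, 2.42], [-1.41, 4.55], [0.19, 2.02], [-2.57, 2.57]. Speed limits (rad/s): [2.57, 2.57, 3.14, 3.14, 3.14, 3.14, 3.14].

## Interface

Orientations are given as a unit quaternion [x, y, z, w].
In Python, from bench import manip, effector, viewer gives the robot as it stands. Calls block until the motion is done:
- manip.move_pose(position, orientation): joint-space move of the TCP to a pose.
- manip.servo_line(position, ori=None, vel=0.15): straight line of the TCP; ori=None keeps the orientation; vel is the mean speed in m/s.
- manip.movej(angles): joint-space move.
- effector.open_jaws() and effector.close(f_grip=None): open the fingers fully, or close them until they stop; f_grip is the grip in N (None keeps the last).
- manip.sleep(seconds).
- manip.solve_ik(position, orientation): joint angles nearest the present ones, or None.
- viewer.get_image(name): name is "scene" or "side" or "wrist"; returns the picture (400x640x3 uint8, red, green, blue); there is no depth.
- viewer.get_calibration(name): a dict with "vfov" (degrees; the focal length in pixels is half the picture's height over the tangent of half this angle, whatever the lens; pixels are square), "cx", "cy" (the principal point, pixels), "dist_coeffs" ([k1, k2, p1, p2, k3] as OpenCV has them; the pictures are not rectified), "eye" and "attitude" of the camera in the world. Camera axes: x right, y down, z forward; pixel columns grow to the right and rows downward; lengths in m; the calibration is good to about 2 mm. A picture is of the moment at which its call begins: read the wrist's pose just before it. get_calibration takes no time and is no camera call; for the wrist camera it gives the pose at the moment of the call.
A pose or a line that the arm cannot do raises manip.PlanningError and nothing moves.
- manip.hand_in(): hands the job in; it is judged then, once.
Readings, each from a call of its own:
- manip.current_clock(): time.
- manip.current_q(): joint angles.
- manip.current_joint_velocities(): joint speeds.
- manip.current_tau(): joint torques, N m.
- manip.current_tool_pos(): TCP position.
- manip.current_tcp_rot(): TCP orientation.
- manip.current_force(): force on the tool from outside, world axes, zero at the start.
- manip.current_wrist_torque(): the same for the moment, N m.
- manip.current_finger_gap(): finger opening in m.
- manip.current_gripper_force(): force on a finger pad.
Only numpy, scipy, OpenCV 4.12 (cv2) and the standard library are available. Lean on these libraries where they do the work, as an engineer would, in place of code of your own. Each camera call takes 0.05 s, during which the arm holds its last target. There are 200 camera calls.

## Working session

There is one attempt and no reset: what is moved stays moved. The work goes in short steps, each a Python script; the robot and the scene stay as the last script left them, time stands still between calls to the robot, and variables do not carry over. Pictures are saved under pics/ and viewed, at most 10 in all, crops included, and the job is handed in when it is done.

```bash
mkdir -p pics; ls; python3 - <<'E'
from bench import manip, effector, viewer
import cv2
for n in ("scene","side","wrist"):
    c=viewer.get_calibration(n); print(n,c)
    cv2.imwrite(f"pics/{n}0.png",viewer.get_image(n)[:,:,::-1])
print(manip.current_clock(),manip.current_tcp_rot())
E
```

```text
pics
scene {'vfov': 50.79677498403662, 'cx': 317.83772547874815, 'cy': 205.89166203228902, 'dist_coeffs': array([-0.10897714,  0.        ,  0.        ,  0.        ,  0.        ]), 'eye': array([ 1.19335118, -0.88119015,  1.01794286]), 'attitude': array([ 0.85834406,  0.26662211, -0.1374176 , -0.41626257])}
side {'vfov': 55.2731574147364, 'cx': 313.08539220166233, 'cy': 200.78286477621612, 'dist_coeffs': array([0.01774666, 0.        , 0.        , 0.        , 0.        ]), 'eye': array([0.29329211, 0.93167947, 0.75185681]), 'attitude': array([-0.12117922,  0.86148492, -0.48804456,  0.07051123])}
wrist {'vfov': 58.863596809690186, 'cx': 319.6621150779912, 'cy': 198.6996703448089, 'dist_coeffs': array([-0.02938058,  0.        ,  0.        ,  0.        ,  0.        ]), 'eye': array([ 0.32692229, -0.56826527,  0.38483879]), 'attitude': array([ 0.82194338, -0.54801791, -0.08701183,  0.12850838])}
0.15 [ 9.80676262e-01  1.95636215e-01 -1.36160940e-04 -7.22318890e-04]
```

View pics/scene0.png

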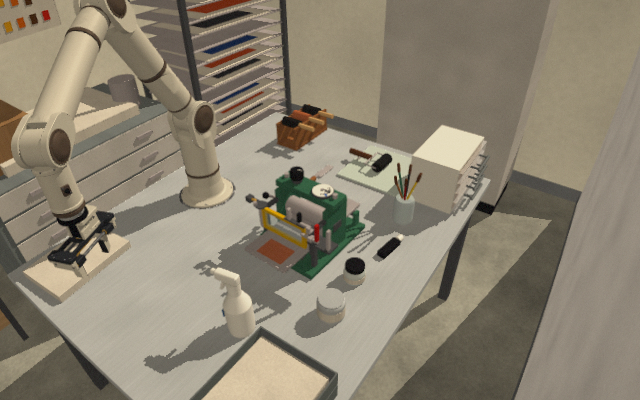

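View pics/side0.png

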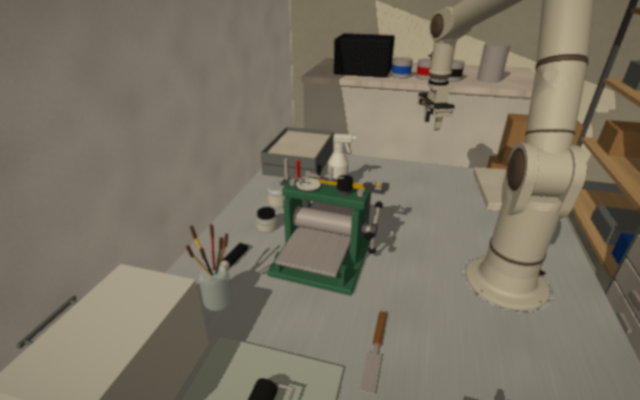

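The scene view shows the press with the knob at (296,173), the dial at (322,190), the guard from (262,210) to (305,243) and the red catch at (317,232). The side view has the knob at (344,184) and the dial at (308,184). Next I'll locate these roughly and move the wrist camera over them.

```bash
cat > h.py <<'E'
from bench import manip, effector, viewer
import cv2, numpy as np
from scipy.spatial.transform import Rotation as R
def K(c):
    f=200/np.tan(np.radians(c['vfov']/2)); return np.array([[f,0,c['cx']],[0,f,c['cy']],[0,0,1.]])
def ray(c,px):
    p=cv2.undistortPoints(np.array([[px]],float),K(c),np.array(c['dist_coeffs']))[0,0]
    return R.from_quat(c['attitude']).apply([p[0],p[1],1.])
def atz(c,px,z):
    d=ray(c,px); e=np.array(c['eye']); return e+d*(z-e[2])/d[2]
def proj(c,P):
    Rm=R.from_quat(c['attitude']).inv(); q=Rm.apply(np.atleast_2d(P)-c['eye'])
    return cv2.projectPoints(q,np.zeros(3),np.zeros(3),K(c),np.array(c['dist_coeffs']))[0][:,0]
def tri(obs):
    A=np.zeros((3,3));b=np.zeros(3)
    for c,px in obs:
        d=ray(c,px);d/=np.linalg.norm(d);M=np.eye(3)-np.outer(d,d);A+=M;b+=M@c['eye']
    return np.linalg.solve(A,b)
def down(yaw): # tool pointing down; tool y (closing) axis at world angle yaw
    c,s=np.cos(yaw),np.sin(yaw); y=np.array([c,s,0]);z=np.array([0,0,-1.]);x=np.cross(y,z)
    return R.from_matrix(np.c_[x,y,z]).as_quat()
E
python3 - <<'E'
from h import *
s=viewer.get_calibration('scene');d=viewer.get_calibration('side');w=viewer.get_calibration('wrist')
k=atz(s,(296,169),.271);g=atz(s,(322,190),.238)
print('knob',k,atz(d,(344,178),.271),'dial',g,atz(d,(308,184),.238),np.linalg.norm(k-g))
print('guard',atz(s,(262,208),.185),atz(s,(305,243),.185),'red',atz(s,(317,226),.21))
T=R.from_quat(manip.current_tcp_rot());p=manip.current_tool_pos()
print('cam in tool',T.inv().apply(w['eye']-p),(T.inv()*R.from_quat(w['attitude'])).as_matrix())
E
```

```text
knob [0.46740415 0.01705027 0.271     ] [0.47032726 0.02172688 0.271     ] dial [0.57758368 0.00543806 0.238     ] [0.57261073 0.02280265 0.238     ] 0.1156000543922906
guard [ 0.43148588 -0.12242525  0.185     ] [ 0.64276488 -0.17713365  0.185     ] red [ 0.64533042 -0.11963965  0.21      ]
cam in tool [ 0.08393425  0.00055705 -0.14024225] [[ 5.37603634e-04 -9.51826892e-01 -3.06635415e-01]
 [ 9.99999747e-01  6.54228664e-04 -2.77557431e-04]
 [ 4.64796305e-04 -3.06635189e-01  9.51827004e-01]]
```

```bash
python3 - <<'E'
from h import *
for yaw in np.arange(-180,180,30):
    q=manip.solve_ik([.54,-.06,.46],down(np.radians(yaw)))
    print(yaw,None if q is None else np.round(q,2))
E
```

```text
-180 None
-150 [-0.69  0.19  0.9   1.54 -0.15  1.49 -2.41]
-120 [ 0.78  0.23 -0.87  1.49  0.17  1.5  -2.19]
-90 [ 0.86  0.26 -0.99  1.49  0.21  1.51 -1.7 ]
-60 [ 0.92  0.28 -1.07  1.49  0.25  1.52 -1.2 ]
-30 [ 0.96  0.31 -1.15  1.49  0.28  1.53 -0.71]
0 [ 1.    0.34 -1.22  1.49  0.32  1.54 -0.21]
30 [ 1.02  0.36 -1.27  1.49  0.34  1.55  0.29]
60 [ 1.06  0.41 -1.37  1.48  0.4   1.57  0.76]
90 [ 1.06  0.41 -1.37  1.48  0.4   1.57  1.28]
120 [ 1.03  0.37 -1.29  1.48  0.36  1.55  1.85]
150 [ 1.03  0.37 -1.29  1.48  0.36  1.55  2.37]
```

```bash
python3 - <<'E'
from h import *
import pickle
def shot(n,p,yaw):
    manip.move_pose(p,down(yaw)); manip.sleep(.3); c=viewer.get_calibration('wrist'); im=viewer.get_image('wrist')
    pickle.dump(c,open(n+'.pkl','wb')); cv2.imwrite(f'pics/{n}.png',im[:,:,::-1]); print(n,c['eye'],manip.current_clock())
shot('w1',[.54,-.10,.46],-.1)
shot('w2',[.54,-.24,.42],-.1)
E
```

```text
w1 [ 0.54894876 -0.0176904   0.6001155 ] 2.7083
w2 [ 0.54902912 -0.15587528  0.5608324 ] 3.6917
```

View pics/w1.png

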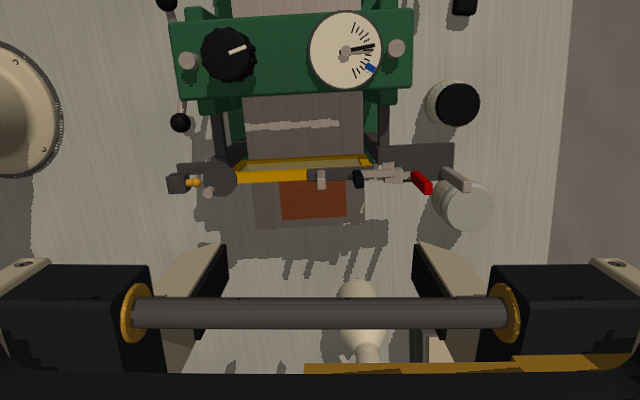

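View pics/w2.png

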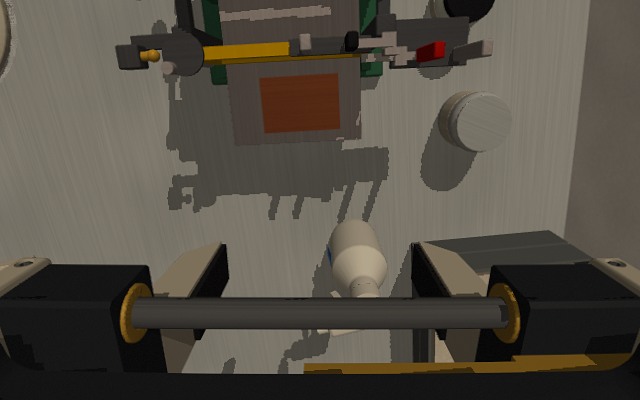

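w1 shows the knob at (228,54), the dial at (345,50) with its pointer tip near (374,45), and the blue mark at (372,68). The latch lug is at (320,176), its black tab at (358,178), the red tab at (422,183) and the steel lug at (457,180). In w2 the latch is at (305,42)/(351,40) and the safety catch at (430,50)/(475,48). I'll enlarge these for accuracy.

```bash
python3 - <<'E'
import cv2,numpy as np
a=cv2.imread('pics/w1.png');b=cv2.imread('pics/w2.png')
def cr(im,x,y,w,h,s):
    o=cv2.resize(im[y:y+h,x:x+w],None,fx=s,fy=s,interpolation=cv2.INTER_CUBIC)
    for i in range(0,w,10): cv2.line(o,(i*s,0),(i*s,8 if i%50 else 16),(255,0,255),1)
    for j in range(0,h,10): cv2.line(o,(0,j*s),(8 if j%50 else 16,j*s),(255,0,255),1)
    return o
o=np.zeros((600,800,3),np.uint8)
def put(p,x,y): o[y:y+p.shape[0],x:x+p.shape[1]]=p
put(cr(a,300,0,100,100,3),0,0)      # dial w1, origin 300,0
put(cr(a,190,10,90,80,3),320,0)
put(cr(a,290,155,200,45,4)[:, :800],0,300)
put(cr(b,290,20,200,27+3,4),0,480)
cv2.imwrite('pics/z1.png',o)
o=np.zeros((440,800,3),np.uint8)
put(cr(b,290,20,200,55,4),0,0); put(cr(a,160,150,200,50,4),0,230)
cv2.imwrite('pics/z2.png',o)
E
```

```text
(no output)
```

View pics/z1.png

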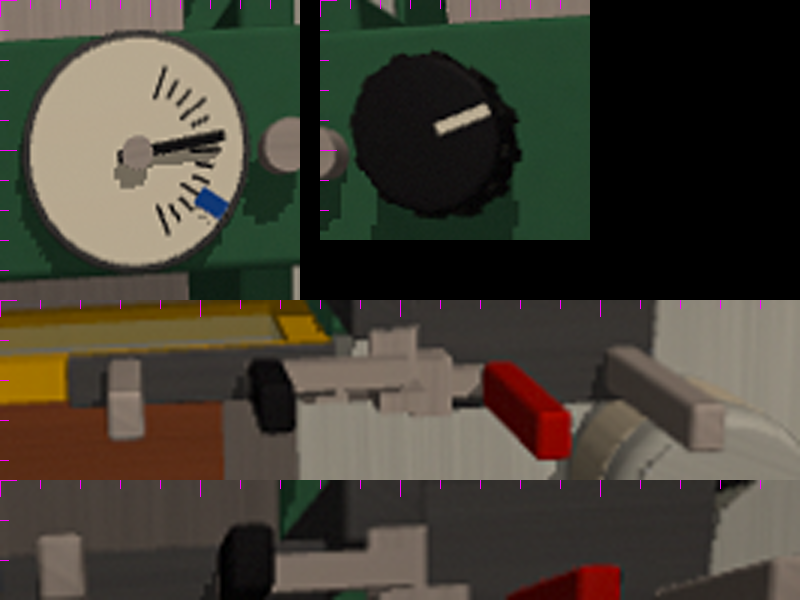

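View pics/z2.png

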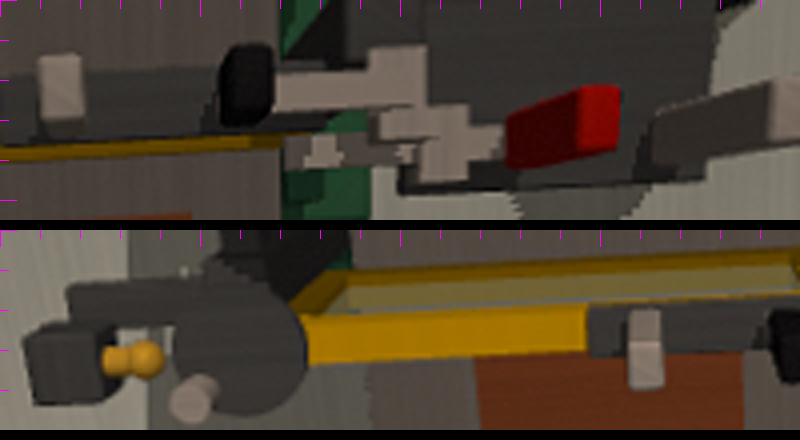

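z1 and z2 show the dial disc centre (345.3,49.7), the pointer tip (374.7,45) and the mark (370.3,67.7). Tops in w1/w2: red (428.4,188.5)/(439.7,49.6), steel lug (466.9,186.6)/(486.7,47.3), latch lug (321.4,185)/(305.3,41.5), black tab (359.8,183.5)/(352.5,40.5).

```bash
python3 - <<'E'
from h import *
import pickle
a=pickle.load(open('w1.pkl','rb'));b=pickle.load(open('w2.pkl','rb'))
P={}
for n,p,q in [('red',(428.4,188.5),(439.7,49.6)),('slug',(466.9,186.6),(486.7,47.3)),('llug',(321.4,185),(305.3,41.5)),('ltab',(359.8,183.5),(352.5,40.5))]:
    P[n]=X=tri([(a,p),(b,q)]); print(n,np.round(X,4),'@.226',np.round(atz(a,p,.226),4),np.round(atz(b,q,.226),4))
print('sep',np.linalg.norm(P['red']-P['slug'])-.042,np.linalg.norm(P['llug']-P['ltab'])-.041)
# post/hinge: knob top + dial
im=cv2.imread('pics/w1.png')
z=.238
c=atz(a,(345.3,49.7),z)
hub=atz(a,(346,50.7),.243)
t=atz(a,(374.7,45),.242);m=atz(a,(370.3,67.7),.240);t0=atz(a,(351.7,50),.242)
ang=lambda v:np.arctan2(v[1],v[0])
print('dial',c,hub,'tip r',np.linalg.norm((t-c)[:2]),'mark r',np.linalg.norm((m-c)[:2]))
print('ptr ang',ang(t-c),ang(t-t0),'mark',ang(m-c),ang(m-hub))
# knob top: white line tip & disc; knob top centre approx
k=atz(a,(190+(435-320)/3,10+130/3-10),.271); print('knob guess',k)
for px in [(176,26),(411,10),(178,101),(411,88)]: print('beam',atz(a,px,.225))
print('rail',atz(a,(160+310/4,150+(315-230)/4),.185),atz(a,(160+585/4,150+(305-230)/4),.185))
print('hinge disc',atz(a,(160+240/4,150+(350-230)/4),.19), 'plate', [np.round(atz(b,p,.088),3) for p in [(260,77),(337,73),(340,128),(266,133)]])
E
```

```text
red [ 0.6562 -0.1365  0.2295] @.226 [ 0.6571 -0.1376  0.226 ] [ 0.6574 -0.1363  0.226 ]
slug [ 0.6977 -0.1383  0.2299] @.226 [ 0.6996 -0.1397  0.226 ] [ 0.6991 -0.1381  0.226 ]
llug [ 0.5405 -0.1196  0.2343] @.226 [ 0.5403 -0.1219  0.226 ] [ 0.5403 -0.1187  0.226 ]
ltab [ 0.5812 -0.1225  0.2326] @.226 [ 0.5822 -0.1244  0.226 ] [ 0.5814 -0.1219  0.226 ]
sep -0.0004862689293038125 -0.000154397323867711
dial [0.57626791 0.01190455 0.238     ] [0.57647392 0.01055795 0.243     ] tip r 0.027461389453056647 mark r 0.029088772673729602
ptr ang 0.039810177700639694 0.10399428982015366 mark -0.6916471439726989 -0.6593921704745593
knob guess [0.47408301 0.02460122 0.271     ]
beam [0.4155336  0.05152581 0.225     ]
beam [0.64276021 0.04239199 0.225     ]
beam [ 0.40242039 -0.01822949  0.225     ]
beam [ 0.64074978 -0.02960782  0.225     ]
rail [ 0.44061779 -0.1061687   0.185     ] [ 0.52323168 -0.11143213  0.185     ]
hinge disc [ 0.41916551 -0.11359281  0.19      ] plate [array([ 0.475, -0.139,  0.088]), array([ 0.573, -0.144,  0.088]), array([ 0.571, -0.213,  0.088]), array([ 0.473, -0.21 ,  0.088])]
```

```bash
python3 - <<'E'
from h import *
import pickle
a=pickle.load(open('w1.pkl','rb')); print('knob by disc',atz(a,(224,51.3),.271))
k=np.array([.4697,.0172]);o=down(-.05+np.radians(130))
manip.move_pose([*k,.35],o); manip.servo_line([*k,.262],vel=.1)
print(manip.current_q().round(3) if hasattr(manip.current_q(),'round') else manip.current_q(),manip.current_force())
effector.close(f_grip=25); print('gap',manip.current_finger_gap(),manip.current_force())
q=np.array(manip.current_q())
for i in range(4):
    q[6]-=1.45/4; manip.movej(q)
print('f',manip.current_force(),manip.current_wrist_torque())
effector.open_jaws(); manip.servo_line([*k,.35],vel=.15)
# view: camera above dial; tool x (camera offset) along +y for yaw~0
d=np.array([.5763,.0119]); yaw=-.05
manip.move_pose([d[0]-.0,d[1]-.05,.38],down(yaw)); manip.sleep(.3)
c=viewer.get_calibration('wrist');im=viewer.get_image('wrist');pickle.dump(c,open('w3.pkl','wb'));cv2.imwrite('pics/w3.png',im[:,:,::-1])
p=proj(c,[[*d,.238],[*k,.271]]);print(p,manip.current_clock())
x,y=np.clip(p[0].astype(int)-65,0,None);print('crop',x,y);cv2.imwrite('pics/w3c.png',cv2.resize(im[y:y+130,x:x+130,::-1],None,fx=4,fy=4,interpolation=cv2.INTER_CUBIC))
E
```

```text
knob by disc [0.46923472 0.01866338 0.271     ]
[ 0.938  0.323 -1.206  1.951  0.34   1.095  1.809] [-0.01033905  0.11737322 -0.47305666]
gap 0.043809177321858905 [-0.58809815 -1.6968858  -0.37346118]
f [ 0.22611277 -5.6807585   1.25971676] [-1.13818263 -0.22556818 -0.06353644]
[[316.35718072 129.0409306 ]
 [164.15716235 134.90801391]] 11.7833
crop 251 64
```

View pics/w3c.png

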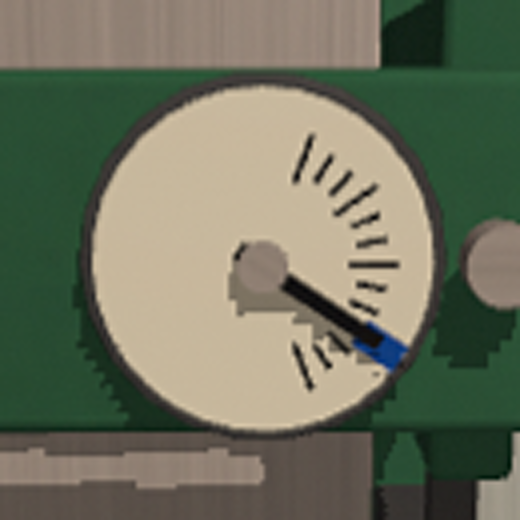

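The pointer (tip at (379,340) in the crop) lies on the blue mark (centre about (384,346)), about 0.02 short at most. I'll measure that numerically.

```bash
python3 - <<'E'
from h import *
import pickle
def grid(n,z):
    c=pickle.load(open(n+'.pkl','rb'));im=cv2.imread(f'pics/{n}.png')
    g=np.arange(-40,40.01,.1)/1000;X,Y=np.meshgrid(.5763+g,.0119-g)
    p=proj(c,np.c_[X.ravel(),Y.ravel(),np.full(X.size,z)]).astype(np.float32).reshape(*X.shape,2)
    return cv2.remap(im,p[...,0],p[...,1],cv2.INTER_CUBIC).astype(float),X,Y
def cen(m,X,Y): return np.array([X[m].mean(),Y[m].mean()])
for n in ('w1','w3'):
    for z in (.234,.238):
        I,X,Y=grid(n,z);B,G,Rr=I[...,0],I[...,1],I[...,2]
        face=(Rr>140)&(Rr>B+15)&(Rr<240); r=np.hypot(X-.5763,Y-.0119)
        m=((face)&(r<.04)).astype(np.uint8); cnt=max(cv2.findContours(m,0,1)[0],key=cv2.contourArea); (ex,ey),ax,_=cv2.fitEllipse(cv2.convexHull(cnt))
        ctr=np.array([.5763-.04+ex*1e-4,.0119+.04-ey*1e-4])
        r=np.hypot(X-ctr[0],Y-ctr[1]);th=np.arctan2(Y-ctr[1],X-ctr[0])
        hubm=(r<.008)&(abs(Rr-G)<25)&(Rr>110)&(Rr<165)
        blue=(B>Rr+40)&(r<.036); 
        dark=(Rr+G+B<150)&(r>.010)&(r<.024)
        lab=cv2.connectedComponents(dark.astype(np.uint8))[1]; 
        best=max(range(1,lab.max()+1),key=lambda i:(lab==i).sum()); pm=lab==best
        pc=cen(pm,X,Y); P=np.c_[X[pm],Y[pm]]-pc; v=np.linalg.svd(P,full_matrices=False)[2][0]; v*=np.sign(v@(pc-ctr))
        bc=cen(blue,X,Y); Bp=np.c_[X[blue],Y[blue]]-bc; bout=blue&(r>.029)
        rect=cv2.minAreaRect(np.c_[X[blue],Y[blue]].astype(np.float32)*1e4)
        print(n,z,'ctr',ctr.round(4),np.array(ax)*.1,'hub',cen(hubm,X,Y).round(4))
        hb=cen(hubm,X,Y); A=lambda p,q:round(np.arctan2(*(p-q)[::-1]),3)
        print('  ptr line',round(np.arctan2(v[1],v[0]),3),'from ctr',A(pc,ctr),'hub',A(pc,hb),'| mark ctr',A(bc,ctr),'hub',A(bc,hb),'outer',A(cen(bout,X,Y),ctr),A(cen(bout,X,Y),hb),'rmark',np.linalg.norm(bc-ctr), 'rect',np.round(rect[1],0),rect[2])
E
```

```text
w1 0.234 ctr [0.5762 0.0111] [67.93388062 68.04016113] hub [0.5763 0.01  ]
  ptr line -0.012 from ctr 0.074 hub 0.139 | mark ctr -0.64 hub -0.608 outer -0.64 -0.61 rmark 0.028746047996316654 rect [ 60. 103.] 52.85331344604492
w1 0.238 ctr [0.5759 0.0108] [67.19013062 67.23613281] hub [0.576  0.0096]
  ptr line -0.013 from ctr 0.072 hub 0.14 | mark ctr -0.641 hub -0.607 outer -0.64 -0.609 rmark 0.02846404174308331 rect [ 59. 102.] 52.85331344604492
w3 0.234 ctr [0.5761 0.011 ] [68.18419189 68.21348877] hub [0.5754 0.0092]
  ptr line -0.63 from ctr -0.658 hub -0.545 | mark ctr -0.659 hub -0.596 outer -0.656 -0.595 rmark 0.029998253666457857 rect [ 60. 101.] 52.594642639160156
w3 0.238 ctr [0.5762 0.0114] [67.22844849 67.27854004] hub [0.5754 0.0096]
  ptr line -0.633 from ctr -0.658 hub -0.543 | mark ctr -0.659 hub -0.594 outer -0.656 -0.594 rmark 0.02956063606492545 rect [ 59. 100.] 52.721824645996094
```

The pointer is on the mark within about 0.02 rad (line −0.63, centre −0.658, mark −0.65), so the dial is set. Before squeezing the safety catch, I'll check how high the keeper blocks under the left finger are.

```bash
python3 - <<'E'
from h import *
import pickle
a=pickle.load(open('w1.pkl','rb'));b=pickle.load(open('w2.pkl','rb'))
for p,q in [((388.3,165.4),(389.4,35.4)),((396.9,172),(400.6,55.6)),((396.9,178),(400.6,55.6)),((421,172),(429,50.))]: print(tri([(a,p),(b,q)]).round(4))
for yaw in (-.05,):
  for P in ([.685,-.138,.216],[.5575,-.12,.218]):
    print(manip.solve_ik(P,down(yaw)))
c=pickle.load(open('w3.pkl','rb'))
im=cv2.imread('pics/w3.png'); print(proj(c,[.685,-.138,.2]),proj(viewer.get_calibration('scene'),[[.685,-.138,.216],[.63,-.13,.2]]))
s=viewer.get_image('scene')[:,:,::-1]
cv2.imwrite('pics/s1.png',np.vstack([cv2.resize(s[190:265,240:340],(800,600),interpolation=cv2.INTER_CUBIC)]))
E
```

```text
[ 0.6211 -0.1167  0.187 ]
[ 0.638  -0.1343  0.1543]
[ 0.6328 -0.1356  0.1784]
[ 0.6638 -0.1326  0.1722]
[ 0.67545514  0.72263043 -0.82864715  1.43102245  0.5444439   1.22585936
 -0.26206735]
[ 0.83594235  0.49879056 -0.88061415  1.77268022  0.43240034  1.07644252
 -0.24584666]
[[430.89821655 268.32271145]] [[324.6558536  232.95391479]
 [310.78629284 228.57232184]]
```

View pics/s1.png

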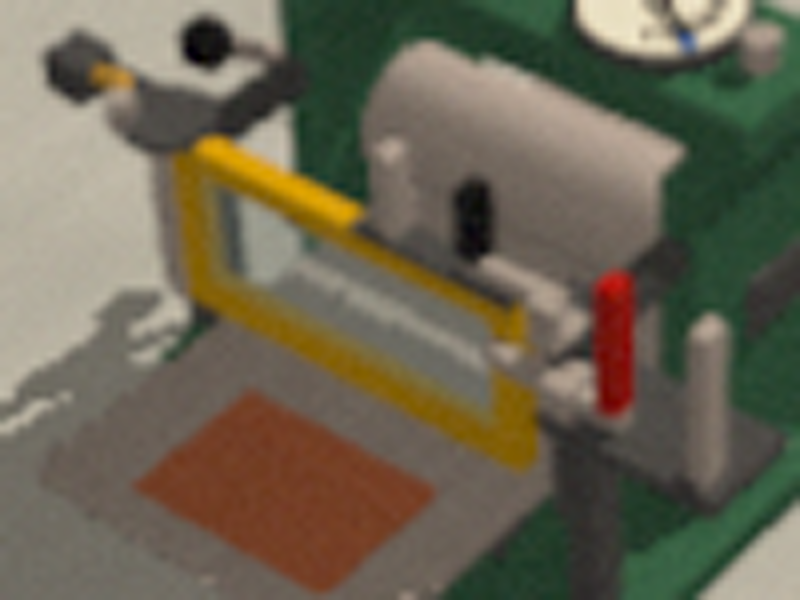

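The crop shows the guard shut, the latch lug (390,180) and black tab (475,215) standing upright. The red tab is at (613,340), the lug at (708,400), and the keeper sits well below their tops. The fingertips will clear it, so I'll go on.

```bash
cat >> h.py <<'E'
Y0=-.05; H=np.array([.4185,-.1142]); Rr=.1365; Z=.218
def gp(th,H=H): a=Y0-th; return [H[0]+Rr*np.cos(a),H[1]+Rr*np.sin(a),Z]
def st(*t): print(*t,'F',np.round(manip.current_force(),1),'T',np.round(manip.current_wrist_torque(),2),'gap',round(float(manip.current_finger_gap()),4),'p',np.round(manip.current_tool_pos(),4),'t',round(manip.current_clock(),2))
E
python3 - <<'E'
from h import *
s=[.685,-.1383]
manip.move_pose([*s,.29],down(Y0)); manip.servo_line([*s,.220],vel=.08); st('at safety')
effector.close(f_grip=15); st('closed')
g=manip.current_finger_gap()
effector.open_jaws(); manip.servo_line([*s,.30],vel=.15); st('up')
cv2.imwrite('pics/s2.png',viewer.get_image('scene')[:,:,::-1])
if .037<g<.041:
    p=gp(0); manip.move_pose([*p[:2],.30],down(Y0)); manip.servo_line(p,vel=.08); st('at latch')
    effector.close(f_grip=25); st('latch closed')
E
```

```text
at safety F [-0.9 -0.  -0.3] T [ 0.03 -0.12 -0.03] gap 0.0916 p [ 0.6855 -0.1382  0.2206] t 13.58
closed F [-10.6   0.3   5.9] T [ 0.11  2.16 -0.08] gap 0.0387 p [ 0.6826 -0.1381  0.2197] t 14.49
up F [-0.2 -0.4  0.6] T [-0.04 -0.06 -0.  ] gap 0.0913 p [ 0.6846 -0.1384  0.2993] t 16.17
at latch F [-0.4 -0.5 -0.1] T [-0.01 -0.06 -0.03] gap 0.0919 p [ 0.5553 -0.121   0.2186] t 17.98
latch closed F [-4.8 -0.2  5.5] T [0.02 0.48 0.02] gap 0.0387 p [ 0.5538 -0.121   0.2181] t 18.86
```

```bash
python3 - <<'E'
from h import *
Hc=H+np.array([-.0012,0])
for th in np.arange(.08,.41,.08):
    manip.servo_line(gp(th,Hc),ori=down(Y0-th),vel=.08); st(round(th,2))
    if np.linalg.norm(manip.current_force())>30: print('STOP');break
E
```

```text
0.08 F [-1.   0.3  1.9] T [-0.05 -0.18  0.08] gap 0.0388 p [ 0.5527 -0.1316  0.2182] t 19.15
0.16 F [-1.7  1.3  3.1] T [ 0.07 -0.09  0.1 ] gap 0.0387 p [ 0.5508 -0.1422  0.2182] t 19.43
0.24 F [-1.2  1.4  3.3] T [ 0.03 -0.05  0.08] gap 0.0382 p [ 0.5481 -0.1528  0.2182] t 19.72
0.32 F [-2.5  1.6  4. ] T [0.12 0.05 0.05] gap 0.0385 p [ 0.5445 -0.1632  0.2181] t 20.0
0.4 F [-2.8  1.6  4.5] T [0.26 0.1  0.01] gap 0.0385 p [ 0.5401 -0.1732  0.2182] t 20.28
```

The forces match the expected closing spring, so I'll continue through the detent.

```bash
python3 - <<'E'
from h import *
Hc=H+np.array([-.0012,0])
for th in np.linspace(.48,1.60,15):
    manip.servo_line(gp(th,Hc),ori=down(Y0-th),vel=.08)
    f=np.linalg.norm(manip.current_force())
    if th>1.55 or abs(th-.8)<.05 or f>12: st(round(th,2))
    if f>35: print('STOP');break
manip.sleep(.5); st('end')
cv2.imwrite('pics/s3.png',viewer.get_image('scene')[130:330,160:420,::-1].repeat(2,0).repeat(2,1)); cv2.imwrite('pics/d3.png',viewer.get_image('wrist')[:,:,::-1])
E
```

```text
0.8 F [-5.1  4.1  7.1] T [ 0.49  0.54 -0.19] gap 0.0388 p [ 0.5065 -0.2169  0.2181] t 21.7
1.6 F [0.8 6.3 4.8] T [ 0.84 -0.22  0.3 ] gap 0.0387 p [ 0.4067 -0.2493  0.2181] t 24.53
end F [0.1 6.3 5.6] T [ 0.82 -0.1   0.31] gap 0.0385 p [ 0.4069 -0.2494  0.2181] t 25.03
```

View pics/s3.png

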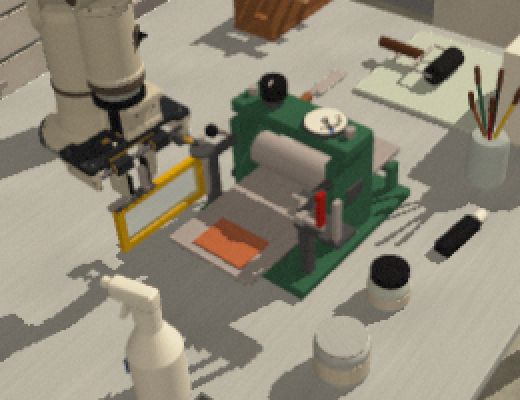

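The picture shows the guard wide open at about 90° and held by the gripper (160,205). The plate (230,243) hasn't moved, the red tab has been squeezed to its lug (320,208), and the other items are in place. I'm handing in.

```bash
python3 -c "
from bench import manip
print(manip.hand_in(), manip.current_clock())"
```

```text
the job is handed in; nothing more can be done
the job is handed in; nothing more can be done
```

The press is ready and the job is handed in: the pointer is on the blue mark to within about 0.02 rad, the safety catch and latch were squeezed in turn, and the arm is holding the guard open about square, with the plate and other things undisturbed as far as the camera shows.

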